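# Bring a spring-contact head down on a circuit board with a coaxial coarse/fine drive

### The arm

A 7-joint arm with a two-finger parallel gripper is mounted at the origin on the work surface. World frame = base frame: x ahead of the robot, y to its left, z up, the work surface at z = 0. Lengths are in m, angles in rad, forces in N, time in s.
With the tool pointing down it reaches from about 0.425 to 0.875 m from the base axis. Payload 4.7 kg.
Tool frame: the origin (TCP) lies between the finger pads; the fingertips stand ctrl.tip_reach ahead of it and the grasp point (between the pads) lies 5 mm behind it (ctrl.tip_reach is the distance from the TCP to the fingertips, in m); z points along the fingers, y is the direction in which the jaws open and shut (so a half turn about z gives the same grasp; the last joint's range is limited). The gripper opens to 87 mm and grips with 3 to 60 N. Pads are 19 mm wide; open, the fingers measure 117 mm over their backs; the gripper's body (75 mm by 190 mm) begins 51 mm behind the grasp point.
Start: joints at [1.185, 0.321, -0.07, 1.45, 0.023, 1.371, -0.057], TCP at [0.253, -0.599, 0.237] pointing down, gripper open.
Joint ranges: [-2.86, 2.86], [-0.3, 2.09], [-1.38, 1.24], [0.06, 2.45], [-1.56, 4.7], [0.09, 2.05], [-2.69, 2.69]. Speed limits (rad/s): [2.57, 2.57, 3.14, 3.14, 3.14, 3.14, 3.14].

### API

Orientations are given as a rotation vector (axis times angle).
In Python, from bench import ctrl gives the robot as it stands.
- The arm moves only by the shell command python3 -m handwheel 'ROWS' [FORCE]. ROWS is JSON, a list of rows, each a list of 7 numbers: the shift along the tool's x, y, z in mm, then the turn, a rotation vector about the tool's x, y, z in rad, then the gripper's target within -1 to 1 (shut at 1, half-way at 0, fully open at -1). In form: [[dx, dy, dz, ax, ay, az, grip], ...]. A call has 1 to 12 rows; each row is the pose to reach, as a shift and turn from the pose commanded when the call began, along the tool's axes at that moment; what a row does not reach only later rows make up. A row lasts 1/8 s, in which the tool goes at most 62.5 mm and 10.7 degrees, less where a joint would pass 70% of its speed; a pose out of reach is approached as far as the arm can. A call with a gripper value outside its range is refused whole. The fingers move at their own pace and stop on an object; FORCE is the grip in N (left out, the last holds). Time passes only in rows, so rows that repeat a pose let the fingers close. It gives the time, the measured TCP pose, the force and the opening at its end, in the units of the state.
- ctrl.get_state(): the state, without advancing time (a new reading comes with each control period).
- ctrl.get_image(name): name is "scene" or "side" or "wrist"; returns the picture (480x640x3 uint8, red, green, blue); there is no depth.
- ctrl.camera_model(name): a dict with "mtx" (3x3 intrinsics, pixels), "xyz" and "orientation" of the camera in the world. Camera axes: x right, y up, looking along -z (the intrinsics and any distortion apply to the point x, -y, -z); pixel columns grow to the right and rows downward; lengths in m; the calibration is good to about 2 mm. The wrist camera is an equidistant fisheye: a pixel r from the principal point sees the ray r / f radians off the axis. A picture is of the moment at which its call begins: read the wrist's pose just before it. camera_model takes no time and is no camera call; for the wrist camera it gives the pose at the moment of the call.
- ctrl.close_job(): hands the job in, once; it reports no verdict.
The state is a dict: "time": time; "joint_positions": joint angles; "qd": joint speeds; "joint_torque": joint torques, N m; "position": TCP position; "tool_rot": TCP orientation; "ft_force": force on the tool from outside, world axes, zero at the start; "torque": the same for the moment, N m; "grip_width": opening from 0.0 (shut) to 1.0 (fully open).
Only numpy, scipy, OpenCV 4.12 (cv2) and the standard library are available. Lean on these libraries where they do the work, as an engineer would, in place of code of your own. Each camera call takes 0.05 s, during which the arm holds its last target.

### The job

Test the amplifier board in the bench stand: turn the large lower ring of the coaxial knob clockwise until you feel the spring contact head just land on the black socket in the middle of the board, and stop there. Then turn the small upper knob clockwise a further quarter turn to load the contact spring, and let go. Do not bear down harder than that on the board, and leave the other things on the bench alone.

Things in the scene. Friction and masses are not known exactly. Their poses are not given: they have to be found in the camera images.
- stand: Fixed test stand: grey base 230 x 150 x 15 mm, square aluminium column 50 x 50 mm, top 160 mm above the bench, coaxial knob pair on it (vertical axis). Origin on the bench under the column axis; x points to the spring contact head (brass plunger, foot 20 mm across), 100 mm from the axis. The head starts 11 to 29 mm over the board's socket; the rest's height differs each time, so land it by feel
- coarse_grip (a point): On the knob axis at the height to grip the coarse ring, 195 mm above the bench (the fine knob lowers ring and head together). It is the larger, lower, aluminium one: 52 mm diameter, 20 mm high (182 to 202 mm above the bench), 22 mm free below it down to the column's top (only a 24 mm neck there). Round, fluted: any grip yaw does
- fine_grip (a point): On the knob axis at the height to grip the fine knob, 224 mm above the bench. It is the smaller, upper, black one: 26 mm diameter, 18 mm high (212 to 230 mm above the bench), 10 mm above the ring's top on a 14 mm stem. Round, fluted: any grip yaw does
- coarse (a joint): Angle of the coarse ring, rad, grows clockwise seen from above (head goes down 14 mm per rad); starts at 0 to 0.35, range -0.2 to 3; 0.8 to 2.1 rad more are needed. Stays where left; steady friction about 0.32 N m. When the head lands, its pre-loaded spring adds about 0.12 N m within some 0.04 rad, then 0.5 N m per rad
- fine (a joint): Angle of the fine knob, rad, grows clockwise seen from above (head goes down 2 mm per rad); starts at 0 to 0.3, range -0.2 to 3. Stays where left; friction about 0.06 N m. A quarter turn is 1.57 rad
- board: Green circuit board 100 x 80 x 4 mm, 120 g, loose in a grey rest under the head, with a black socket 30 x 30 mm in its middle whose top is 10 mm above the board's underside. Origin at the centre of the underside, z up. The head's spring presses with 9 N on landing and gains 2.5 N per mm: about 17 N after a quarter turn of the fine knob
- loudspeaker: Bystander: bare loudspeaker driver lying face up, 84 mm diameter, 41 mm high, origin at the centre of its underside
- tape_roll: Bystander: white roll of tape lying flat, 90 mm diameter, 25 mm high, origin at the centre of its underside
- brick_wall: Bystander: piece of wall of grey toy bricks, 96 x 32 mm, 48 mm high, origin at the centre of its underside
There are look-alikes about, which are no part of the job. Of the things like the board, leave any that is orange or pink; of the rest the smaller one is meant.

How it is judged:
On the way, in this order (a step that is already met when the one before it is completed fails the run):
1. with the coarse ring the head is landed on the board (more than 4 N), the fine knob still unturned (below 0.5 rad) (contact force between stand and board above 4 N and value of joint fine below 0.5 rad), for 0.2 s.
2. the fine knob loads the spring: turned past 1.1 rad, 14 to 22 N on the board (contact force between stand and board between 14 and 22 N and value of joint fine above 1.1 rad), for 0.2 s.
At the end, for the whole second after the job is handed in: The head presses the board with 14 to 22 N, the fine knob stands past 1.1 rad, and the board lies at rest within 6 mm of where it was (all of step 2 and linear speed of board below 0.01 m/s and distance of board from where it was at the start of the episode below 0.006 m); the robot touches nothing.
It fails at once if the board is pressed with more than 25 N (contact force between stand and board above 25 N).
It fails at once if the coarse ring presses the head on with more than 13 N before the fine knob is turned (contact force between stand and board above 13 N and value of joint fine below 0.5 rad).
It fails at once if a bystander is moved by more than 15 mm (distance of any of loudspeaker, tape_roll, brick_wall from where it was at the start of the episode above 0.015 m).
It also fails if it takes over 72 s, if anything falls off the work surface, if the arm or the gripper's body presses on something with over 40 N, if the wrist force passes 120 N, or if a joint passes its speed limit or range.

## Working session

There is one attempt and no reset: what is moved stays moved. The work goes in short steps, Python scripts to look and compute and a shell command to move; the robot and the scene stay as the last step left them, time stands still between calls to the robot, and variables do not carry over. Pictures are saved under pics/ and viewed, and the job is handed in when it is done.

```bash
ls; mkdir -p pics; python3 - <<'E'
from bench import ctrl
import cv2
s=ctrl.get_state();print(s, ctrl.tip_reach)
for n in ["scene","side","wrist"]:
    m=ctrl.camera_model(n);print(n,m)
    cv2.imwrite(f"pics/{n}0.png",ctrl.get_image(n)[:,:,::-1])
E
```

```text
pics
{'time': 0.0, 'joint_positions': array([ 1.18506342,  0.32180965, -0.07008709,  1.45169124,  0.02263355,
        1.37080541, -0.05689719]), 'qd': array([-4.91622706e-04,  6.52944899e-05,  5.94693765e-04, -3.54137454e-04,
        3.27962825e-03,  5.15019604e-04, -6.53889843e-04]), 'joint_torque': array([-4.13809948e-04, -4.91282952e+01, -4.04176796e-01, -3.12528491e+01,
       -6.38306653e-02,  4.34051862e-02,  1.54695485e-04]), 'position': array([ 0.25275794, -0.59825976,  0.23546205]), 'tool_rot': array([-3.07718803e+00, -6.23577603e-01,  8.02536867e-04]), 'ft_force': array([-0.10477525, -0.76120451,  0.53851193]), 'torque': array([0.0272087 , 0.04319323, 0.00804505]), 'grip_width': 0.9990224835232749} 0.014
scene {'mtx': array([[550.80260352,   0.        , 332.0856651 ],
       [  0.        , 550.80260352, 248.92447074],
       [  0.        ,   0.        ,   1.        ]]), 'xyz': array([ 1.32639029, -0.17959656,  1.05877455]), 'orientation': array([0.56993487, 0.42710718, 1.19734726])}
side {'mtx': array([[623.07810363,   0.        , 327.34404786],
       [  0.        , 623.07810363, 238.68318861],
       [  0.        ,   0.        ,   1.        ]]), 'xyz': array([0.37978072, 0.83686763, 1.03875492]), 'orientation': array([ 0.16434718, -1.05612473, -2.65648637])}
wrist {'mtx': array([[371.64829954,   0.        , 323.7620216 ],
       [  0.        , 371.64829954, 242.43971977],
       [  0.        ,   0.        ,   1.        ]]), 'xyz': array([ 0.32476925, -0.5680865 ,  0.3833704 ]), 'orientation': array([-0.25187822,  0.16781598, -1.16248297])}
```

View pics/scene0.png

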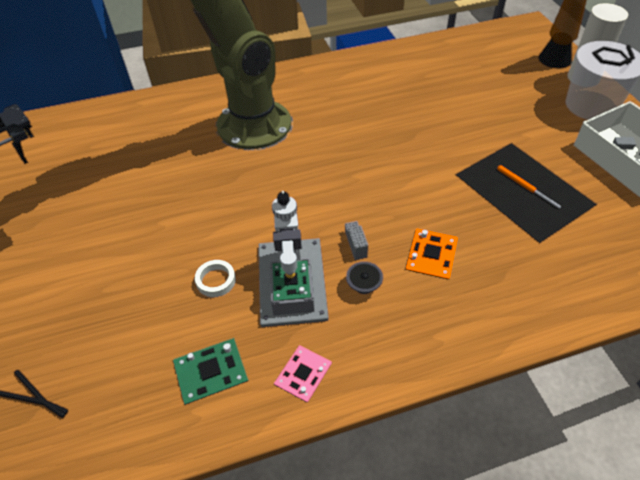

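View pics/side0.png

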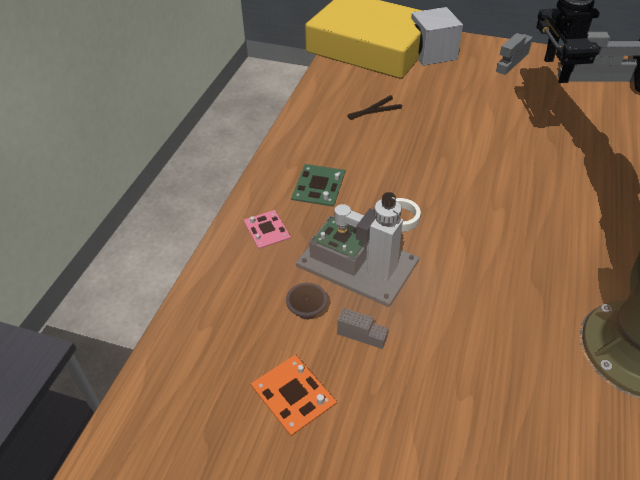

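View pics/wrist0.png

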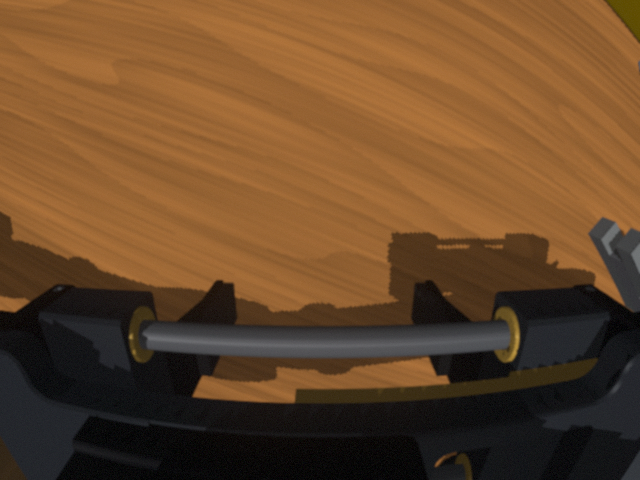

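The scene picture shows the stand with its knob pair at about (284,205) and a green board in its rest at (291,281). The look-alike boards are a larger green one at (210,370), a pink one at (303,373) and an orange one at (433,253). Bystanders are the tape at (215,278), the speaker at (365,278) and the bricks at (356,240). I choose the small green board under the head and will check it in a close crop.

```bash
python3 - <<'E'
import cv2
a=cv2.imread("pics/scene0.png")[180:330,240:340]; b=cv2.imread("pics/side0.png")[185:305,290:430]
a=cv2.resize(a,(400,600),interpolation=cv2.INTER_CUBIC);cv2.imwrite("pics/cs.png",a)
b=cv2.resize(b,(700,600),interpolation=cv2.INTER_CUBIC);cv2.imwrite("pics/cd.png",b)
E
```

```text
(no output)
```

View pics/cs.png

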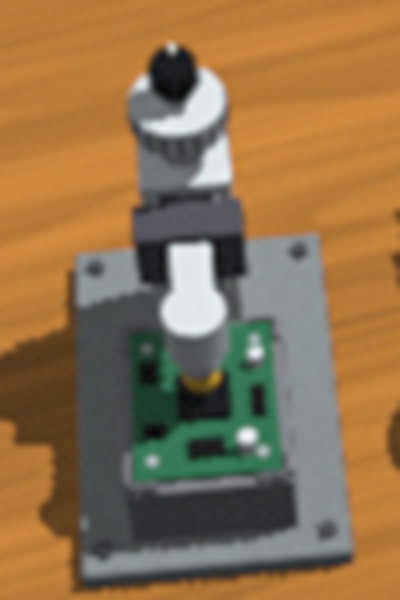

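View pics/cd.png

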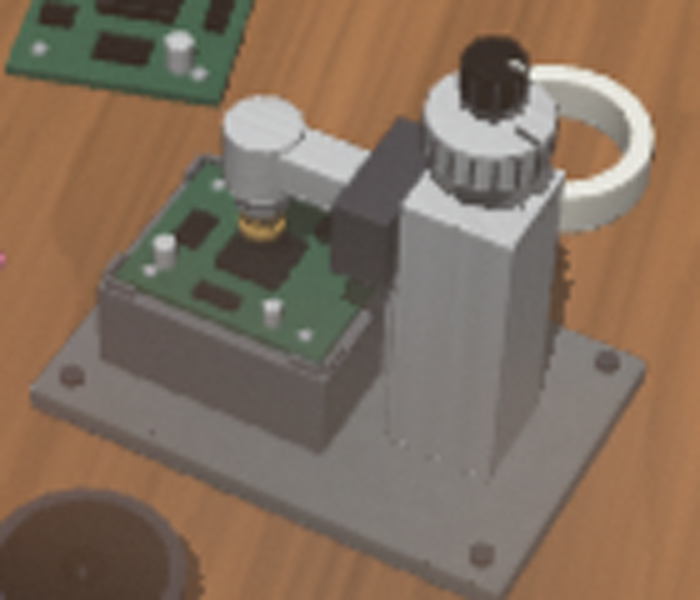

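```bash
cat > h.py <<'E'
import numpy as np
from scipy.spatial.transform import Rotation as R
from bench import ctrl
def ray(n,uv,m=None):
    m=m or ctrl.camera_model(n);K=m['mtx'];x=(uv[0]-K[0,2])/K[0,0];y=(uv[1]-K[1,2])/K[1,1]
    if n=='wrist':
        r=np.hypot(x,y); d=np.array([np.sin(r)*x/max(r,1e-9),-np.sin(r)*y/max(r,1e-9),-np.cos(r)])
    else: d=np.array([x,-y,-1.])
    return m['xyz'],R.from_rotvec(m['orientation']).apply(d)
def at(n,uv,z):
    o,d=ray(n,uv);return o+d*(z-o[2])/d[2]
def tri(a,b):
    A=np.zeros((3,3));c=np.zeros(3)
    for o,d in (a,b):
        d=d/np.linalg.norm(d);P=np.eye(3)-np.outer(d,d);A+=P;c+=P@o
    return np.linalg.solve(A,c)
def proj(n,p):
    m=ctrl.camera_model(n);q=R.from_rotvec(m['orientation']).inv().apply(np.asarray(p)-m['xyz']);K=m['mtx']
    v=np.array([q[0],-q[1],-q[2]])
    if n=='wrist':
        r=np.hypot(v[0],v[1]);t=np.arctan2(r,v[2]);v=np.array([v[0]/r*t,v[1]/r*t,1])
    return (K@v)[:2]/(v[2])
E
python3 - <<'E'
from h import *
np.set_printoptions(precision=4,suppress=True)
S=lambda u,v:(240+u/4,180+v/4);D=lambda u,v:(290+u/5,185+v/5)
print("fine",tri(ray('scene',S(173,73)),ray('side',D(494,77))),at('scene',S(173,73),.221),at('side',D(494,77),.221))
print("ring",at('scene',S(178,110),.192),at('side',D(489,137),.192))
for q in [(95,268),(299,250),(327,530),(102,548)]: print("screw",at('scene',S(*q),.015))
for q in [(607,362),(482,554),(72,377)]: print("screw side",at('side',D(*q),.015))
E
```

```text
fine [ 0.5296 -0.0352  0.2171] [ 0.5339 -0.0356  0.221 ] [ 0.5286 -0.0317  0.221 ]
ring [ 0.5336 -0.0352  0.192 ] [ 0.5278 -0.0286  0.192 ]
screw [ 0.4808 -0.0876  0.015 ]
screw [0.5075 0.0337 0.015 ]
screw [ 0.7029 -0.0106  0.015 ]
screw [ 0.674  -0.1315  0.015 ]
screw side [ 0.4763 -0.0866  0.015 ]
screw side [0.5037 0.0336 0.015 ]
screw side [ 0.6982 -0.0093  0.015 ]
```

```bash
python3 - <<'E'
from h import *
np.set_printoptions(precision=4,suppress=True)
s=ctrl.get_state();T=R.from_rotvec(s['tool_rot']);M=T.as_matrix();print(M, np.degrees(np.arctan2(M[1,0],M[0,0])))
print(T.inv().apply(np.array([.531,-.034,.31])-s['position'])*1000)
# camera forward & offset in tool frame
m=ctrl.camera_model('wrist');print(T.inv().apply(m['xyz']-s['position'])*1e3,T.inv().apply(R.from_rotvec(m['orientation']).apply([0,0,-1])))
# dark block top height at x~40, head top at x=100
u=np.array([.975,-.221,0]);D=lambda u,v:(290+u/5,185+v/5)
for z in (.12,.14,.16,.18,.2):
  for x,y in((.055,.03),(.1,0)): 
    p=np.array([.528,-.031,z])+u*x+np.array([.221,.975,0])*y; q=proj('side',p);print(z,x,(q-[290,185])*5)
E
```

```text
[[ 0.9211  0.3892 -0.0007]
 [ 0.3892 -0.9211  0.0013]
 [-0.0001 -0.0014 -1.    ]] 22.906249189296513
[ 475.9515 -411.7151  -73.7236]
[  78.0984   -0.0825 -147.7765] [-0.2818  0.001   0.9595]
0.12 0.055 [323.9126 257.7084]
0.12 0.1 [263.042  173.7967]
0.14 0.055 [325.3453 223.4415]
0.14 0.1 [263.7501 139.4702]
0.16 0.055 [326.8116 188.3707]
0.16 0.1 [264.4744 104.3596]
0.18 0.055 [328.3127 152.4675]
0.18 0.1 [265.2155  68.4376]
0.2 0.055 [329.8499 115.7018]
0.2 0.1 [265.9739  31.6759]
```

```bash
python3 -m handwheel '[[0,0,-74,0,0,0,-1],[60,-50,-74,0,0,-0.15,-1],[110,-95,-74,0,0,-0.3,-1],[160,-138,-74,0,0,-0.45,-1],[210,-182,-74,0,0,-0.6,-1],[260,-225,-74,0,0,-0.75,-1],[310,-268,-74,0,0,-0.9,-1],[360,-311,-74,0,0,-1.05,-1],[410,-355,-74,0,0,-1.2,-1],[460,-398,-74,0,0,-1.35,-1],[476,-412,-74,0,0,-1.5,-1],[476,-412,-74,0,0,-1.6,-1]]' 30
```

```text
time: 1.65
position: [0.532, -0.0275, 0.3105]
tool_rot: [-1.679, -2.654, -0.004]
ft_force: [-0.3, 0.3, -0.3]
grip_width: 0.997
```

```bash
python3 -m handwheel '[[0,0,0,0,0,-0.15,-1],[0,0,0,0,0,-0.3,-1],[0,0,0,0,0,-0.45,-1],[0,0,0,0,0,-0.6,-1],[0,0,0,0,0,-0.75,-1],[0,0,0,0,0,-0.9,-1],[0,0,0,0,0,-0.9,-1],[0,0,0,0,0,-0.9,-1]]'; python3 - <<'E'
from h import *
import cv2
s=ctrl.get_state();print(s['joint_positions'],s['position'],s['ft_force'],s['torque'])
M=R.from_rotvec(s['tool_rot']).as_matrix();print(M)
im=ctrl.get_image('wrist')[:,:,::-1].copy();cv2.imwrite('pics/w1.png',im)
for dx,dy in((.531,-.034),):
  for z in(.23,.202): print(z,proj('wrist',[dx,dy,z]))
E
```

```text
time: 2.65
position: [0.531, -0.034, 0.3104]
tool_rot: [-0.383, -3.118, 0.0]
ft_force: [0.4, -0.4, -0.3]
grip_width: 1.004
[ 0.67126231  0.0822032  -0.69337368  1.60541209  0.05278739  1.47331781
  1.30092933] [ 0.53097753 -0.03397835  0.31039298] [ 0.3735649  -0.43699012 -0.30835489] [ 0.05103966 -0.11589988  0.0521867 ]
[[-9.70316332e-01  2.41839073e-01 -2.81209888e-04]
 [ 2.41839092e-01  9.70316367e-01 -3.83729669e-05]
 [ 2.63582474e-04 -1.05241461e-04 -9.99999960e-01]]
0.23 [323.30648916 256.7981375 ]
0.202 [323.38684888 244.37603164]
```

View pics/w1.png

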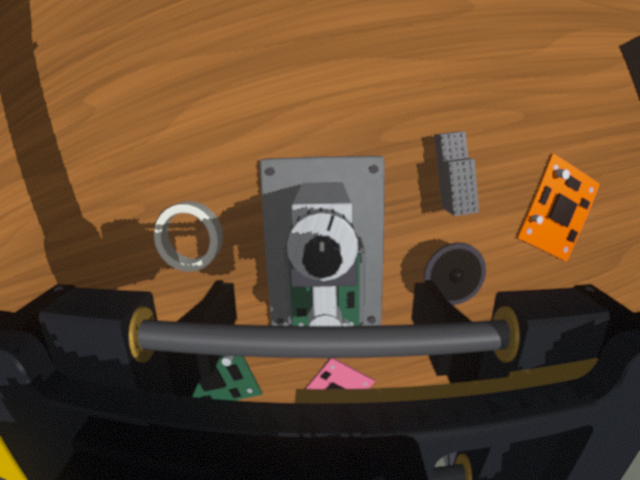

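The picture shows the knob pair at about (322,250), within 2 px of where it was predicted. I'll check it in a close crop.

```bash
python3 - <<'E'
from h import *
import cv2
im=cv2.imread('pics/w1.png')[190:310,260:390]
im=cv2.resize(im,None,fx=5,fy=5,interpolation=cv2.INTER_CUBIC)
T=np.linspace(0,2*np.pi,60)
for r,z,c in((.013,.230,(0,0,255)),(.026,.202,(255,0,0))):
  pts=np.array([(proj('wrist',[.531+r*np.cos(t),-.034+r*np.sin(t),z])-[260,190])*5+2.5 for t in T]).astype(int)
  cv2.polylines(im,[pts],True,c,1)
cv2.imwrite('pics/w1c.png',im)
E
```

```text
(no output)
```

View pics/w1c.png

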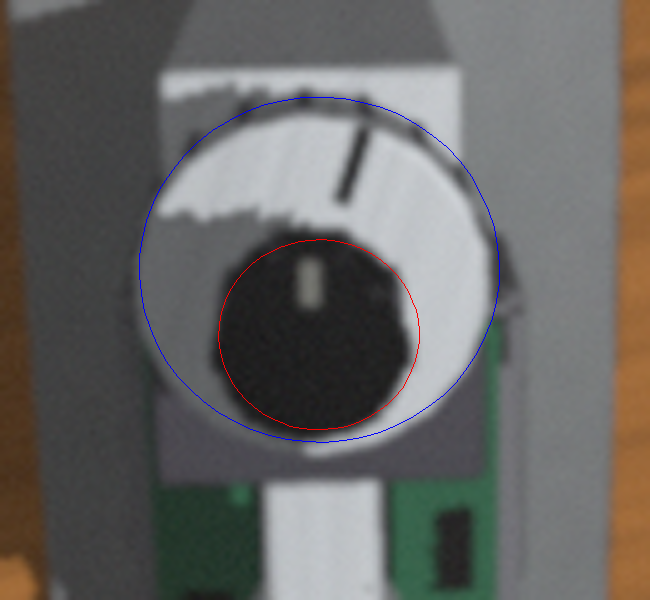

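```bash
python3 - <<'E'
from h import *
import cv2
src=cv2.imread('pics/side0.png')[205:265,305:375]
u=np.array([.975,-.221,0]);w=np.array([.221,.975,0]);o=np.array([.528,-.031,0])
outs=[]
P=lambda x,y,z:((proj('side',o+u*x+w*y+[0,0,z])-[305,205]+.5)*6).astype(int)
big=cv2.resize(src,None,fx=6,fy=6,interpolation=cv2.INTER_CUBIC)
for zs,zf in((.070,.085),(.075,.090)):
  im=big.copy()
  cv2.polylines(im,[np.array([P(.1+a*.015,b*.015,zs) for a,b in((1,1),(1,-1),(-1,-1),(-1,1))])],True,(255,0,255),1)
  for a,b in ((.04,.05),(.05,.04)):
    cv2.polylines(im,[np.array([P(.1+i*a,j*b,zs-.006) for i,j in((1,1),(1,-1),(-1,-1),(-1,1))])],True,(0,255,255),1)
  cv2.polylines(im,[np.array([P(.1+.01*np.cos(t),.01*np.sin(t),zf) for t in np.linspace(0,6.28,40)])],True,(255,255,0),1)
  outs.append(im)
o=np.hstack(outs);o=cv2.resize(o,(800,int(o.shape[0]*800/o.shape[1])));cv2.imwrite('pics/gap.png',o)
E
```

```text
(no output)
```

View pics/gap.png

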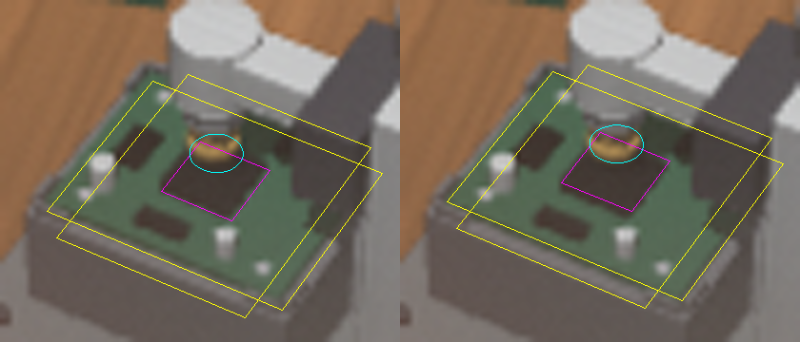

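```bash
python3 -m handwheel '[[-0.5,-0.7,30,0,0,0,-1],[-0.5,-0.7,60,0,0,0,-1],[-0.5,-0.7,90,0,0,0,-1],[-0.5,-0.7,110,0,0,0,-1],[-0.5,-0.7,120,0,0,0,-1],[-0.5,-0.7,120,0,0,0,-1],[-0.5,-0.7,120,0,0,0,-1]]'; python3 - <<'E'
from h import *
import cv2
s=ctrl.get_state();print(s['position'],s['ft_force'],s['torque'])
cv2.imwrite('pics/s2.png',cv2.resize(ctrl.get_image('side')[120:320,270:470,::-1],(600,600)))
E
```

```text
time: 3.58
position: [0.5321, -0.0348, 0.1915]
tool_rot: [0.379, 3.117, -0.0]
ft_force: [-0.1, -0.6, 0.6]
grip_width: 0.998
[ 0.53206014 -0.03476091  0.19152631] [-0.10297025 -0.61423694  0.57365175] [ 0.10109875 -0.08430188 -0.01688954]
```

View pics/s2.png

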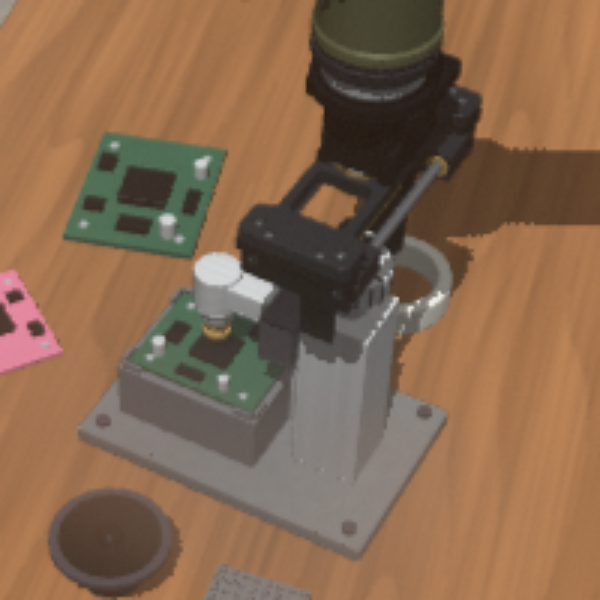

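The side view shows the fingers either side of the ring at about (360,290), touching nothing. Next I close on the ring.

```bash
python3 -m handwheel '[[0,0,0,0,0,0,0],[0,0,0,0,0,0,0.2],[0,0,0,0,0,0,1],[0,0,0,0,0,0,1],[0,0,0,0,0,0,1],[0,0,0,0,0,0,1],[0,0,0,0,0,0,1],[0,0,0,0,0,0,1]]' 30; python3 -c "
from h import *
s=ctrl.get_state();print(s['position'],s['ft_force'],s['torque'],s['grip_width'])"
```

```text
time: 4.62
position: [0.5313, -0.0353, 0.1905]
tool_rot: [-0.379, -3.118, 0.001]
ft_force: [-0.6, -2.8, 1.4]
grip_width: 0.594
[ 0.53127985 -0.03528584  0.19054092] [-0.57693906 -2.76161488  1.38463208] [-0.44039134  0.13193815  0.03233868] 0.593784708154373
```

The opening is 51.7 mm, which matches the 52 mm ring. I'll start turning and watch the torque.

```bash
cat > st.py <<'E'
from h import *
s=ctrl.get_state();M=R.from_rotvec(s['tool_rot']).as_matrix()
print('t',round(s['time'],2),'yaw',round(float(np.arctan2(M[1,0],M[0,0])),4),'F',s['ft_force'].round(2),'Tz',round(s['torque'][2],3),'T',s['torque'].round(2),'w',round(s['grip_width'],3),'j7t',round(s['joint_torque'][6],3),'p',s['position'].round(4))
E
python3 -m handwheel '[[0,0,0,0,0,0.04,1],[0,0,0,0,0,0.08,1],[0,0,0,0,0,0.12,1],[0,0,0,0,0,0.16,1]]' ; python3 st.py
python3 -m handwheel '[[0,0,0,0,0,0.04,1],[0,0,0,0,0,0.08,1],[0,0,0,0,0,0.12,1],[0,0,0,0,0,0.16,1]]' ; python3 st.py
python3 -m handwheel '[[0,0,0,0,0,0.04,1],[0,0,0,0,0,0.08,1],[0,0,0,0,0,0.12,1],[0,0,0,0,0,0.16,1]]' ; python3 st.py
```

```text
time: 5.12
position: [0.5313, -0.0351, 0.1905]
tool_rot: [0.628, 3.078, -0.001]
ft_force: [-0.8, -2.5, 1.1]
grip_width: 0.587
t 5.12 yaw 2.739 F [-0.83 -2.46  1.15] Tz 0.264 T [-0.43  0.1   0.26] w 0.587 j7t 0.055 p [ 0.5313 -0.0351  0.1905]
time: 5.62
position: [0.5314, -0.0349, 0.1905]
tool_rot: [0.872, 3.018, -0.001]
ft_force: [0.1, -1.6, 0.2]
grip_width: 0.587
t 5.62 yaw 2.5792 F [ 0.08 -1.64  0.16] Tz 0.283 T [-0.36 -0.04  0.28] w 0.587 j7t 0.055 p [ 0.5314 -0.0349  0.1905]
time: 6.12
position: [0.5316, -0.0347, 0.1905]
tool_rot: [1.11, 2.938, -0.0]
ft_force: [0.0, -2.5, 0.9]
grip_width: 0.589
t 6.12 yaw 2.4193 F [ 0.03 -2.47  0.87] Tz 0.291 T [-0.28 -0.09  0.29] w 0.589 j7t 0.054 p [ 0.5316 -0.0347  0.1905]
```

```bash

python3 -m handwheel '[[0,0,0,0,0,0.04,1],[0,0,0,0,0,0.08,1],[0,0,0,0,0,0.12,1],[0,0,0,0,0,0.16,1]]' >/dev/null; python3 st.py
python3 -m handwheel '[[0,0,0,0,0,0.02,1],[0,0,0,0,0,0.04,1]]' >/dev/null; python3 st.py
python3 -m handwheel '[[0,0,0,0,0,0.02,1],[0,0,0,0,0,0.04,1]]' >/dev/null; python3 st.py
python3 - <<'E'
from h import *
import cv2
a=cv2.resize(ctrl.get_image('side')[200:280,290:390,::-1],(600,480));cv2.imwrite('pics/s3.png',a)
E
python3 st.py
```

```text
t 6.62 yaw 2.2594 F [-0.28 -0.88  0.53] Tz 0.289 T [-0.27 -0.15  0.29] w 0.591 j7t 0.053 p [ 0.5317 -0.0346  0.1906]
t 6.88 yaw 2.2195 F [ 1.38 -1.33 -1.56] Tz 0.292 T [-0.18 -0.39  0.29] w 0.59 j7t -0.107 p [ 0.5317 -0.0345  0.1905]
t 7.12 yaw 2.1789 F [ 2.74 -0.77 -1.03] Tz 0.273 T [-0.15 -0.59  0.27] w 0.592 j7t -0.111 p [ 0.5318 -0.0345  0.1906]
t 7.17 yaw 2.1782 F [ 2.52 -0.34 -1.01] Tz 0.241 T [-0.1  -0.63  0.24] w 0.589 j7t -0.209 p [ 0.5317 -0.0345  0.1906]
```

View pics/s3.png

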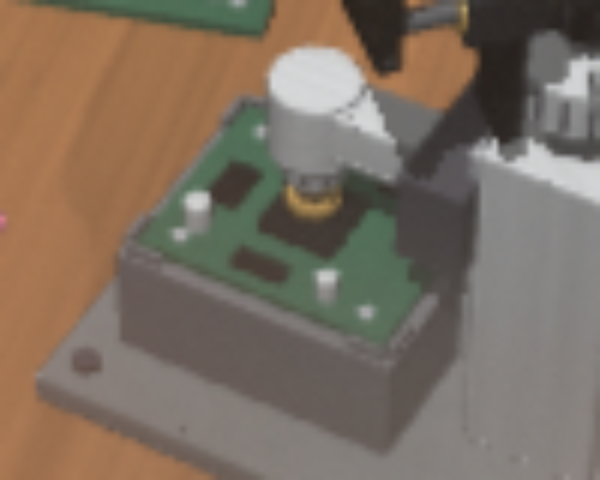

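The foot has come down over the socket at about (313,205), so the ring does turn with the gripper; there are still a few mm to go. I'll use small steps with a torque stop.

```bash
echo "
import sys; sys.exit(1 if s['torque'][2]>0.345 else 0)" >> st.py
python3 -m handwheel '[[0,0,0,0,0,0.02,1],[0,0,0,0,0,0.04,1]]' >/dev/null; python3 st.py &&
python3 -m handwheel '[[0,0,0,0,0,0.02,1],[0,0,0,0,0,0.04,1]]' >/dev/null; python3 st.py &&
python3 -m handwheel '[[0,0,0,0,0,0.02,1],[0,0,0,0,0,0.04,1]]' >/dev/null && python3 st.py &&
python3 -m handwheel '[[0,0,0,0,0,0.02,1],[0,0,0,0,0,0.04,1]]' >/dev/null && python3 st.py &&
python3 -m handwheel '[[0,0,0,0,0,0.02,1],[0,0,0,0,0,0.04,1]]' >/dev/null && python3 st.py
```

```text
t 7.42 yaw 2.1387 F [ 2.7  -0.98 -1.46] Tz 0.286 T [-0.02 -0.81  0.29] w 0.589 j7t -0.112 p [ 0.5318 -0.0345  0.1906]
t 7.67 yaw 2.0987 F [ 4.12 -0.18 -2.52] Tz 0.308 T [ 0.05 -1.09  0.31] w 0.586 j7t -0.117 p [ 0.5318 -0.0345  0.1906]
t 7.92 yaw 2.0587 F [ 4.63  0.68 -2.32] Tz 0.246 T [ 0.19 -1.23  0.25] w 0.59 j7t -0.119 p [ 0.5318 -0.0345  0.1906]
t 8.18 yaw 2.0187 F [ 5.26  0.26 -2.77] Tz 0.303 T [ 0.17 -1.31  0.3 ] w 0.585 j7t -0.119 p [ 0.5318 -0.0345  0.1906]
t 8.43 yaw 1.9788 F [ 5.97  1.16 -1.83] Tz 0.263 T [ 0.22 -1.38  0.26] w 0.589 j7t -0.119 p [ 0.5319 -0.0344  0.1906]
```

```bash

python3 -m handwheel '[[0,0.3,0,0,0,0.02,1],[0,0.6,0,0,0,0.04,1]]' >/dev/null; python3 st.py &&
python3 -m handwheel '[[0,0,0,0,0,0.02,1],[0,0,0,0,0,0.04,1]]' >/dev/null && python3 st.py &&
python3 -m handwheel '[[0,0,0,0,0,0.02,1],[0,0,0,0,0,0.04,1]]' >/dev/null && python3 st.py &&
python3 -m handwheel '[[0,0,0,0,0,0.02,1],[0,0,0,0,0,0.04,1]]' >/dev/null && python3 st.py &&
python3 -m handwheel '[[0,0,0,0,0,0.02,1],[0,0,0,0,0,0.04,1]]' >/dev/null && python3 st.py
```

```text
t 8.68 yaw 1.9386 F [ 4.06  0.81 -2.57] Tz 0.281 T [ 0.16 -1.08  0.28] w 0.586 j7t -0.112 p [ 0.532  -0.0344  0.1906]
t 8.93 yaw 1.8986 F [ 4.44  0.82 -1.94] Tz 0.251 T [ 0.23 -1.17  0.25] w 0.59 j7t -0.118 p [ 0.532  -0.0344  0.1906]
t 9.18 yaw 1.8585 F [ 4.88  1.3  -1.89] Tz 0.276 T [ 0.24 -1.23  0.28] w 0.593 j7t -0.119 p [ 0.5321 -0.0344  0.1906]
t 9.43 yaw 1.8188 F [ 4.6   1.58 -2.18] Tz 0.425 T [ 0.29 -1.26  0.43] w 0.586 j7t -0.19 p [ 0.5321 -0.0344  0.1906]
```

The torque jumped by about 0.15 N m at 1.08 rad (15 mm of travel, against about 16 mm estimated from the picture). I'll hold still, re-read and look.

```bash

python3 -m handwheel '[[0,0,0,0,0,0,1]]' >/dev/null; python3 st.py
python3 -m handwheel '[[0,0,0,0,0,0,1],[0,0,0,0,0,0,1]]' >/dev/null; python3 st.py
python3 - <<'E'
from h import *
import cv2
a=cv2.resize(ctrl.get_image('side')[200:280,290:390,::-1],(600,480));cv2.imwrite('pics/s4.png',a)
E
```

```text
t 9.55 yaw 1.819 F [ 4.07  1.01 -1.25] Tz 0.203 T [ 0.32 -1.29  0.2 ] w 0.587 j7t -0.229 p [ 0.5321 -0.0344  0.1906]
t 9.8 yaw 1.819 F [ 4.43  0.8  -1.45] Tz 0.221 T [ 0.34 -1.23  0.22] w 0.586 j7t -0.195 p [ 0.5321 -0.0344  0.1906]
```

View pics/s4.png

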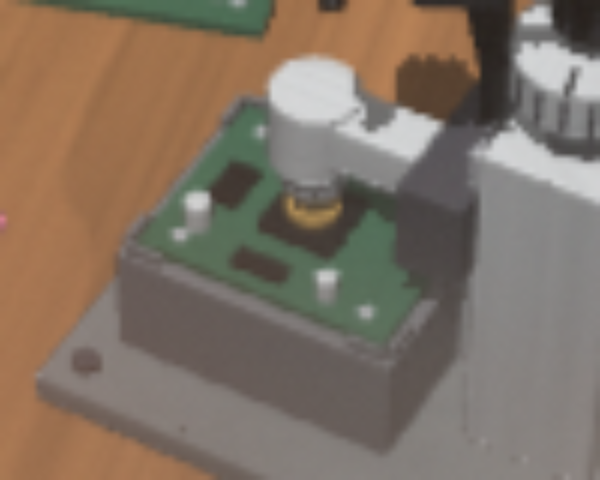

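```bash

python3 -m handwheel '[[0,0,0,0,0,0.02,1]]' >/dev/null; python3 st.py
```

```text
t 9.97 yaw 1.799 F [ 5.4   1.54 -2.02] Tz 0.433 T [ 0.3  -1.23  0.43] w 0.589 j7t -0.212 p [ 0.5322 -0.0344  0.1907]
```

Landing confirmed: 0.43 N m while moving, against about 0.28 N m before. Now I release the ring and lift to the fine knob.

```bash

python3 -m handwheel '[[0,0,0,0,0,0,-1],[0,0,0,0,0,0,-1],[0,0,0,0,0,0,-1],[0,0,0,0,0,0,-1],[0,0,0,0,0,0,-1],[0,0,-10,0,0,0,-1],[0,0,-20,0,0,0,-1],[0,0,-29,0,0,0,-1],[0,0,-29,0,0,0,-1],[0,0,-29,0,0,0,-1]]' >/dev/null; python3 st.py
python3 - <<'E'
from h import *
import cv2
cv2.imwrite('pics/w5.png',ctrl.get_image('wrist')[:,:,::-1])
a=cv2.resize(ctrl.get_image('side')[150:270,320:440,::-1],(600,600));cv2.imwrite('pics/s5.png',a)
E
```

```text
t 11.22 yaw 1.7999 F [ 0.    0.31 -0.03] Tz -0.008 T [-0.03 -0.13 -0.01] w 1.0 j7t 0.0 p [ 0.5318 -0.0345  0.2194]
```

View pics/w5.png

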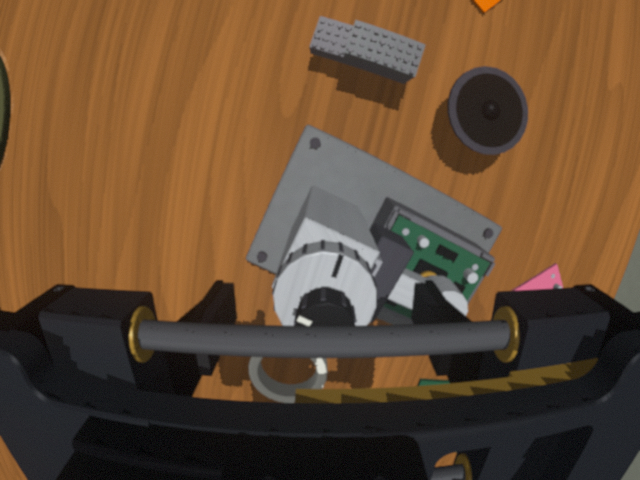

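View pics/s5.png

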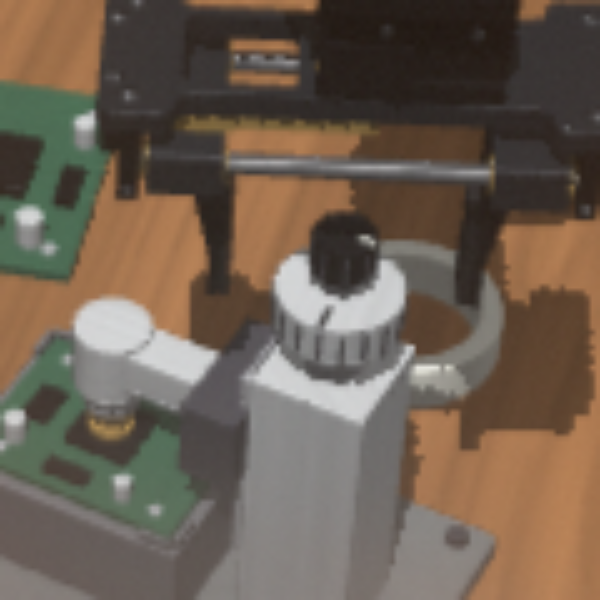

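The side view shows both knobs free at about (345,250), with the fingers beside the fine knob. In the wrist view the knob at (328,308) lies midway between the fingers. I'll grip it.

```bash

python3 -m handwheel '[[0,0,0,0,0,0,0],[0,0,0,0,0,0,0.3],[0,0,0,0,0,0,1],[0,0,0,0,0,0,1],[0,0,0,0,0,0,1],[0,0,0,0,0,0,1],[0,0,0,0,0,0,1],[0,0,0,0,0,0,1],[0,0,0,0,0,0,1]]' 18 >/dev/null; python3 st.py
```

```text
t 12.45 yaw 1.7999 F [ 2.45 -0.33 -1.07] Tz 0.026 T [ 0.03 -0.57  0.03] w 0.292 j7t 0.0 p [ 0.5323 -0.0345  0.2196]
```

```bash

python3 -m handwheel '[[0,0,0,0,0,0.06,1],[0,0,0,0,0,0.12,1],[0,0,0,0,0,0.18,1],[0,0,0,0,0,0.24,1],[0,0,0,0,0,0.3,1],[0,0,0,0,0,0.36,1],[0,0,0,0,0,0.42,1],[0,0,0,0,0,0.48,1]]' >/dev/null; python3 st.py
python3 - <<'E'
from h import *
import cv2
a=cv2.resize(ctrl.get_image('wrist')[200:400,220:430,::-1],(630,600));cv2.imwrite('pics/w6.png',a)
E
```

```text
t 13.45 yaw 1.3181 F [ 4.59  0.98 -2.35] Tz 0.102 T [-0.05 -0.9   0.1 ] w 0.292 j7t 0.414 p [ 0.5329 -0.0345  0.2196]
```

View pics/w6.png

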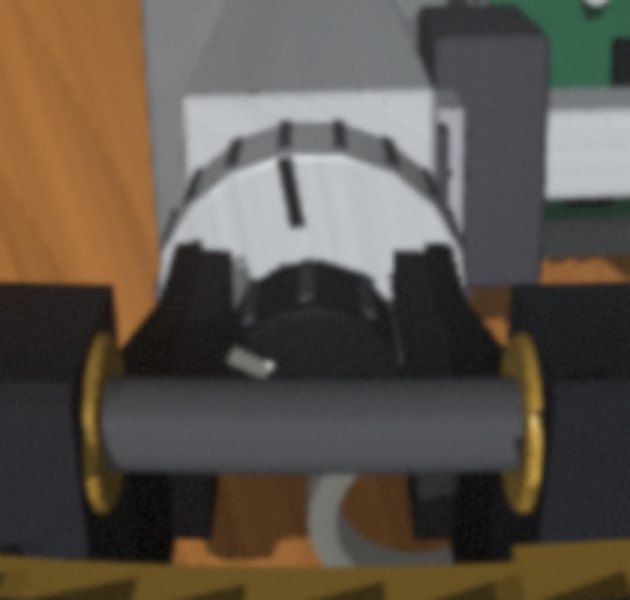

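The fine knob's mark at (250,362) has kept its place relative to the gripper, so the knob turns. The ring's mark has moved back by the same angle as the camera turned, so the ring stays put. I'll finish the quarter turn.

```bash

python3 -m handwheel '[[0,0,0,0,0,0.06,1],[0,0,0,0,0,0.12,1],[0,0,0,0,0,0.18,1],[0,0,0,0,0,0.24,1],[0,0,0,0,0,0.3,1],[0,0,0,0,0,0.36,1],[0,0,0,0,0,0.42,1],[0,0,0,0,0,0.48,1],[0,0,0,0,0,0.54,1],[0,0,0,0,0,0.6,1]]' >/dev/null; python3 st.py
python3 -m handwheel '[[0,0,0,0,0,0.06,1],[0,0,0,0,0,0.12,1],[0,0,0,0,0,0.18,1],[0,0,0,0,0,0.24,1],[0,0,0,0,0,0.3,1],[0,0,0,0,0,0.36,1],[0,0,0,0,0,0.42,1],[0,0,0,0,0,0.48,1],[0,0,0,0,0,0.49,1],[0,0,0,0,0,0.49,1]]' >/dev/null; python3 st.py
python3 - <<'E'
from h import *
import cv2
a=cv2.resize(ctrl.get_image('wrist')[200:400,220:430,::-1],(630,600));cv2.imwrite('pics/w7.png',a)
E
```

```text
t 14.75 yaw 0.7187 F [ 6.03 -0.73 -3.78] Tz 0.067 T [-0.12 -1.46  0.07] w 0.29 j7t 0.408 p [ 0.5335 -0.0349  0.2196]
t 16.0 yaw 0.2302 F [ 7.15 -1.8  -4.1 ] Tz 0.11 T [-0.3  -1.54  0.11] w 0.292 j7t -0.082 p [ 0.5338 -0.0354  0.2196]
```

View pics/w7.png

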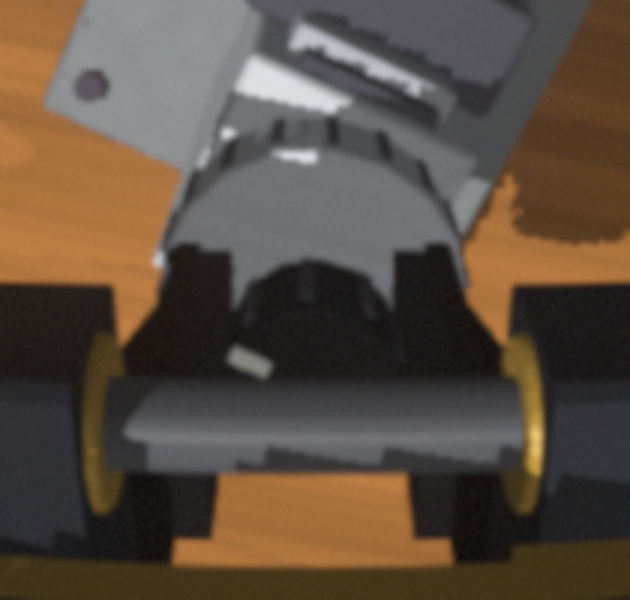

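The mark is still at (250,362): the knob followed the full 1.57 rad without slipping. Now I let go and rise.

```bash

python3 -m handwheel '[[0,0,0,0,0,0,-1],[0,0,0,0,0,0,-1],[0,0,0,0,0,0,-1],[0,0,0,0,0,0,-1],[0,0,0,0,0,0,-1],[0,0,0,0,0,0,-1],[0,0,-20,0,0,0,-1],[0,0,-50,0,0,0,-1],[0,0,-80,0,0,0,-1],[0,0,-100,0,0,0,-1],[0,0,-100,0,0,0,-1],[0,0,-100,0,0,0,-1]]' >/dev/null; python3 st.py
python3 - <<'E'
from h import *
import cv2
cv2.imwrite('pics/w8.png',ctrl.get_image('wrist')[:,:,::-1])
a=cv2.resize(ctrl.get_image('side')[150:330,250:450,::-1],(660,594));cv2.imwrite('pics/s8.png',a)
cv2.imwrite('pics/sc8.png',ctrl.get_image('scene')[:,:,::-1])
E
```

```text
t 17.55 yaw 0.2298 F [-0.05 -0.39 -0.03] Tz -0.007 T [-0.04  0.01 -0.01] w 1.001 j7t -0.0 p [ 0.5315 -0.0345  0.3185]
```

View pics/s8.png

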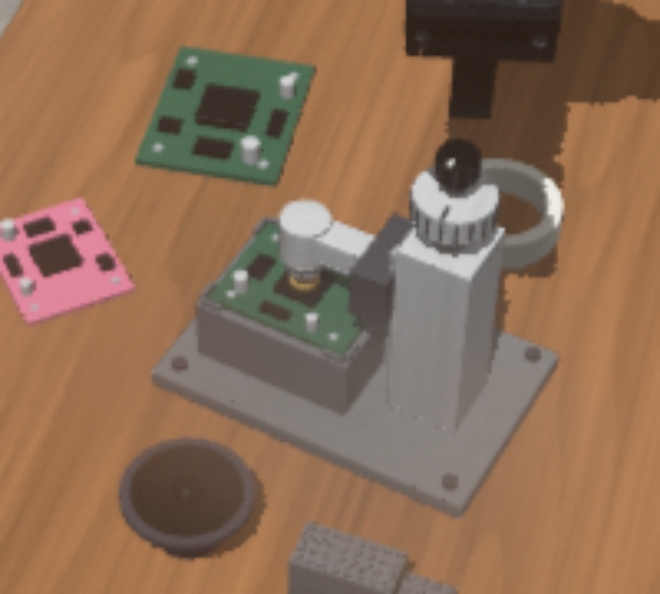

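View pics/w8.png

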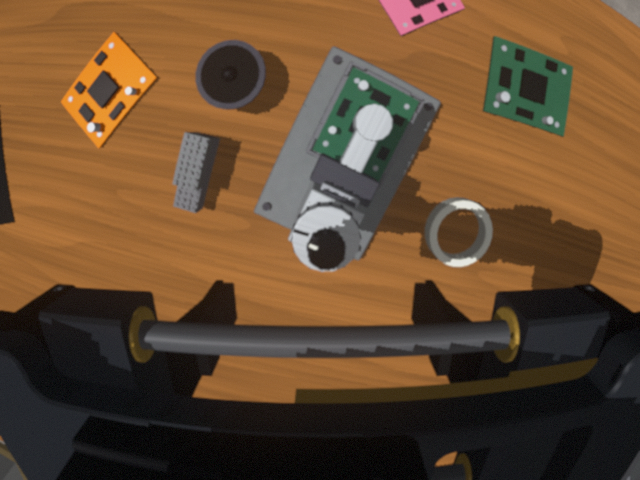

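The checks agree. The fine mark turned about 85° and the ring mark about 60°, the board sits in its rest, the bystanders are unmoved and the robot is clear. I'm handing in.

```bash
python3 -c "
from bench import ctrl
print(ctrl.close_job())"; python3 st.py
```

```text
the job is handed in; nothing more can be done
None
the job is handed in; nothing more can be done
```

I landed the head on the small green board with the coarse ring, loaded the spring with the fine knob, let go and handed the job in. No verdict was reported.

- **Landing:** I turned the ring clockwise about 1.10 rad. At about 1.08 rad the torque rose from about 0.28 to 0.43 N m, and a further 0.02 rad step gave the same reading. The travel of about 15 mm fits the 16 mm gap I estimated from the side picture.
- **Loading:** I turned the fine knob a further 1.57 rad. Its mark stayed fixed relative to the gripper, so it did not slip, and the ring's mark stayed put on the stand.
- **Last pictures:** The fine knob's mark had turned about 85° and the ring's about 60°, read roughly by eye. The head was down on the socket, the board looked unmoved in its rest, and the bystanders stood where they were.
- **Clear of everything:** The gripper was open about 100 mm above the fine-knob grip height, and the wrist force was about zero at 17.6 s of the 72 s allowed.

**Not measured:** the force on the board. From the given spring rate and the turns made, it should be about 17 to 19 N.

**Disagreements:** The scene and side cameras disagreed by about 5 mm on the knob axis. I settled it with the wrist camera. A small remaining error gave 5 to 7 N of sideways force while turning.

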